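Hang the missing shelf bracket and set the ware tray on it

ROBOT

A 6-joint arm with a two-finger parallel gripper is mounted at the origin on the work surface. World frame = base frame: x ahead of the robot, y to its left, z up, the work surface at z = 0. Lengths are in m, angles in rad, forces in N, time in s.
With the tool pointing down it reaches from about 0.35 to 0.85 m from the base axis. Payload 8.1 kg.
Tool frame: the origin (TCP) lies at the centre of the arm's flange, where the gripper is bolted on; the fingertips stand 186 mm ahead of it and the grasp point (between the pads) lies 167 mm ahead of it (robot.grasp_offset is the distance from the TCP to the grasp point, in m); z points along the fingers, y is the line along which they close (so a half turn about z gives the same grasp; the last joint's range is limited). The gripper opens to 93 mm and grips with 3 to 60 N. Pads are 15 mm wide; open, the fingers measure 128 mm over their backs; the gripper's body (75 mm by 188 mm) begins 65 mm behind the grasp point.
Start: joints at [1.103, 0.13, 1.488, -0, 1.523, -0.085], TCP at [0.224, 0.557, 0.405] pointing down, gripper open.
Joint ranges: [-2.96, 2.96], [-0.89, 2.26], [0.02, 2.5], [-1.34, 4.48], [0, 2.73], [-2.66, 2.66]. Speed limits (rad/s): [2.39, 2.39, 2.79, 3.14, 3.14, 3.14].

INTERFACE

Orientations are given as a rotation vector (axis times angle).
In Python, from plant import robot gives the robot as it stands.
- The arm moves only by the tool drive_tool, never from a script. Its argument "moves" is one flat list of numbers, 7 for each row, row after row: the finger opening in mm, from 0 to 93, then the shift along the tool's x, y, z in mm, then the turn, a rotation vector about the tool's x, y, z in degrees. A call has 1 to 8 rows; each row shifts and turns the commanded pose from where the row before left it, along the tool's axes as they then stand; what a row does not reach is not made up. A row lasts 1/10 s, in which the tool goes at most 50 mm and 8.59 degrees, less where a joint would pass 70% of its speed; a pose out of reach is approached as far as the arm can. A call is refused whole if a number of a shift passes 50 or a number of a turn 8.59, either way. A call with a gripper value outside its range is refused whole. The fingers move at their own pace and stop on an object; "grip_force" is the grip in N (left out, the last holds). Time passes only in rows, so rows that do not move let the fingers close. It gives the time, the measured TCP pose, the force, the opening and the grip force at its end, in the units of the state.
- robot.read_state(): the state, without advancing time (a new reading comes with each control period).
- robot.read_camera(name): name is "scene" or "top"; returns a dict with "color" (480x640x3 uint8, red, green, blue), "depth" (480x640 float32, m along the optical axis (not along the pixel's ray), 0 where there is no reading), "mtx" (3x3 intrinsics, pixels), "R" (3x3) and "t" (3): a world point X has camera coordinates R X + t. Camera axes: x right, y down, z forward; pixel columns grow to the right and rows downward; lengths in m; the calibration is good to about 2 mm. A picture is of the moment at which its call begins.
- robot.close_job(): hands the job in; it is judged then, once.
The state is a dict: "t": time; "q": joint angles; "dq": joint speeds; "joint_torque": joint torques, N m; "tool_pos": TCP position; "orientation": TCP orientation; "force": force on the tool from outside, world axes, zero at the start; "wrist_torque": the same for the moment, N m; "opening": finger opening in m; "gripper_force": force on a finger pad.
Only numpy, scipy, OpenCV 4.12 (cv2) and the standard library are available. Lean on these libraries where they do the work, as an engineer would, in place of code of your own. Each camera call takes 0.05 s, during which the arm holds its last target. There are 200 camera calls.

TASK

In this pottery studio, hang the loose blue bracket on the bare slotted upright, level with the bracket on the other upright: hook both its claws into the slots and press it down until it is fully home and the red spring catch has snapped out over its top edge. Then lift the wooden tray by its handle and set it down level, square and centred across the two brackets, behind their front lips, and let go. Leave the green bottle, the bowl, the toolbox and the bucket where they stand.

Things in the scene. Friction and masses are not known exactly. Their poses are not given: they have to be found in the camera images.
- bracket: Loose blue L-shaped shelf bracket, 0.15-0.3 kg, standing on its arm. Origin: underside of arm, in the plane of the back plate's rear face, mid-width. Arm: bar 24 mm wide (y), z = 0 to 28, runs along -x to x = -150; front lip (x = -150 to -142) rises to z = 41. Back plate: x = -5 to 0, 34 mm wide, z = 0 to 90. Two steel claws stick out of the rear face (+x), see bracket_claw.
- bracket_claw (a point): Upper claw: the point on the bracket's rear face at the underside of its shank, (0, 0, 60) mm in the bracket. Each claw is 6 mm wide at y = 0: a shank 8 mm tall (above this point) reaching 12.5 mm out (+x), and a tooth hanging 10 mm down from its end, 5.5 to 12.5 mm out. The lower claw is the same, 50 mm lower.
- bare_upright: Dark slotted upright without a bracket, fixed, 44 mm wide, 40 deep, 300 tall. Origin: foot, table level, mid-width, in the plane of its front face; x points into the post, y sideways, z up. Front plate 4 mm thick, hollow behind. One column of slots at y = 0, each 13 mm wide, 30 tall, lower edges at z = 50, 100, 150, 200, 250. The claws belong in those at 150 (lower claw) and 200 (upper).
- seat (a point): Point on the bare upright's front face, 140 mm above the table, axes as the upright. The home bracket's origin lies here, axes parallel, shanks resting on the slots' lower edges. To enter, the bracket must be 10 to 22 mm higher (about 15); push it along +x until the back plate meets the face, then press it down.
- catch (a joint): Red sprung catch on the bare upright: nose 16 mm wide, 10 tall (232.5 to 242.5 mm above the table), 7 mm out of the front face. Value in m: 0 out, 0.007 pushed in flush (spring 3 N at 0, 6.5 N flush). The back plate pushes it in as the claws enter; its rubbing can hold the bracket up; it snaps out over the plate's top edge (gap 2.5 mm) when the bracket is home.
- fitted_upright: The other upright, alike, 180 mm to the left or right of the bare one, origin and axes alike, with a fixed bracket of the same shape already hung, its underside 140 mm above the table, arm's top at 168 mm, lip's top 181 mm, back plate's top 230 mm; a fixed red nose above it.
- rack: Fixed steel base and crossbars joining the uprights from behind (up to 300 mm tall). Origin: table level, midway between the two uprights' front faces; axes as the uprights. In these axes the laid tray's centre should be near x = -73 mm, y = 0, its underside at z = 168.
- tray: Loose wooden carrying tray, 0.35-0.6 kg, 110 mm (x) by 250 mm (y), floor 8 mm thick, rim to z = 24. Origin: centre of the underside. Either end may go left. It fits between the brackets' back plates and lips with 13 mm to spare each way.
- tray_handle (a point): Middle of the tray's handle bar, 77 mm above the tray's underside, axes as the tray. The bar is 16 mm wide (x), 18 tall, 120 long (y), on two posts 55 mm either side; free between them.
- glaze_bottle: Loose green bottle, 58 mm diameter, 175 mm tall, standing in front of the rack; origin centre of its underside. Leave alone.
- bowl: Loose white bowl, 90 mm across, 55 mm tall, standing between and in front of the uprights, below bracket height; origin centre of its underside. Leave alone.
- toolbox: Loose black toolbox 114 x 194 mm, 95 mm tall, red handle to 124 mm; origin centre of its underside. Leave alone.
- bucket: Loose orange bucket, 140 mm across, 125 mm tall; origin centre of its underside. Leave alone.
There are look-alikes about, which are no part of the job. Several things have the shape of the bracket; the one meant has the colours described above.

How it is judged:
By the outcome, as a careful person would: the job done as asked, in the order asked, and still so for the second after the job is handed in, with the robot touching nothing.
It also fails if it takes over 64 s, if anything falls off the work surface, if the arm or the gripper's body presses on something with over 40 N, if the wrist force passes 120 N, or if a joint passes its speed limit or range.

## Working session

There is one attempt and no reset: what is moved stays moved. The work goes in short steps, Python scripts to look and compute and a tool call to move; the robot and the scene stay as the last step left them, time stands still between calls to the robot, and variables do not carry over. Pictures are saved under pics/ and viewed, at most 10 in all, crops included, and the job is handed in when it is done.

Besides the shell and the picture viewer there is one more tool, called after ">>>" in YAML: its name, and indented under it one key for each argument. drive_tool: Moves the arm, as the interface text tells. Its arguments: {"type":"object","properties":{"moves":{"type":"array","items":{"type":"number"}},"grip_force":{"type":"number"}},"required":["moves"]}

```bash
mkdir -p pics; ls; python3 - <<'E'
from plant import robot
import cv2,numpy as np
s=robot.read_state();print(s)
for n in("scene","top"):
    c=robot.read_camera(n);cv2.imwrite(f"pics/{n}0.png",c["color"][:,:,::-1]);np.savez(f"{n}0.npz",**c)
    print(n,c["mtx"].round(1).tolist(),c["R"].round(3).tolist(),(-c["R"].T@c["t"]).round(3))
E
```

```text
pics
{'t': 0.0, 'q': array([ 1.10260075e+00,  1.31140574e-01,  1.48926721e+00,  1.69590894e-05,
        1.52301647e+00, -8.53747653e-02]), 'dq': array([-0.00077655, -0.00059783,  0.00033254,  0.00072639, -0.00117546,
        0.00068273]), 'joint_torque': array([-1.25553174e-04, -5.59840786e+01, -4.91766536e+01,  7.67193083e-02,
        3.50327126e-02, -1.79225744e-04]), 'tool_pos': array([0.22398065, 0.55637694, 0.40370608]), 'orientation': array([-5.97571027e-01, -3.08370860e+00,  2.75983257e-03]), 'force': array([ 0.35553661, -0.53444345, -0.28286317]), 'wrist_torque': array([-0.00348331, -0.03132632,  0.05014548]), 'gripper_force': 0.0, 'opening': 0.09313419718617941}
scene [[498.8, 0.0, 317.6], [0.0, 498.8, 235.9], [0.0, 0.0, 1.0]] [[-0.662, 0.749, -0.019], [0.589, 0.505, -0.631], [-0.464, -0.429, -0.775]] [1.021 0.425 1.09 ]
top [[473.8, 0.0, 327.4], [0.0, 473.8, 238.5], [0.0, 0.0, 1.0]] [[-0.024, -1.0, 0.011], [-0.995, 0.023, -0.098], [0.098, -0.014, -0.995]] [ 0.332 -0.054  1.511]
```

View pics/scene0.png

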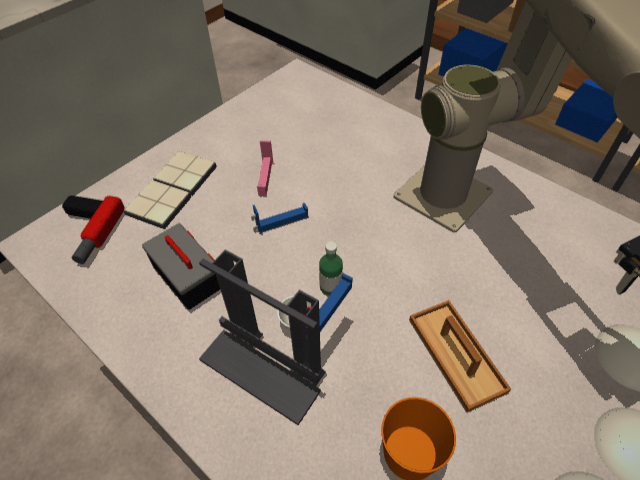

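View pics/top0.png

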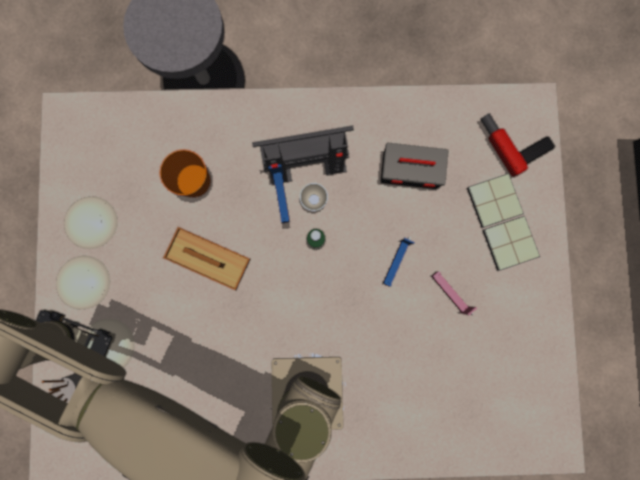

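```bash
cat >h.py <<'E'
import numpy as np,cv2
def load(n): return dict(np.load(n))
def ray(c,uv,z):
    "pixels -> world points on plane z"
    uv=np.atleast_2d(uv).astype(float);d=np.c_[uv,np.ones(len(uv))]@np.linalg.inv(c["mtx"]).T@c["R"]
    o=-c["R"].T@c["t"];return o+d*((z-o[2])/d[:,2])[:,None]
def cloud(c):
    v,u=np.mgrid[:480,:640];D=c["depth"].astype(float)
    p=np.stack([u*D,v*D,D],-1)@np.linalg.inv(c["mtx"]).T
    return (p-c["t"])@c["R"]
def blue(c):
    h=cv2.cvtColor(c["color"],cv2.COLOR_RGB2HSV);return cv2.inRange(h,(100,120,40),(125,255,255))
def red(c):
    h=cv2.cvtColor(c["color"],cv2.COLOR_RGB2HSV);return cv2.inRange(h,(0,170,60),(5,255,255))|cv2.inRange(h,(174,170,60),(180,255,255))
def blobs(m,mn=4):
    n,l,s,ct=cv2.connectedComponentsWithStats(m);return [(ct[i].round(1),s[i][4],l==i) for i in range(1,n) if s[i][4]>=mn]
E
python3 - <<'E'
from h import *
t,s=load("top0.npz"),load("scene0.npz")
a=cv2.resize(t["color"][115:300,240:430],None,fx=3,fy=3,interpolation=2)
b=cv2.resize(s["color"][190:375,195:365],None,fx=1.35,fy=3,interpolation=2) if 0 else None
cv2.imwrite("pics/c1.png",a[:,:,::-1])
cv2.imwrite("pics/c2.png",cv2.resize(s["color"][185:385,190:390],None,fx=3,fy=3,interpolation=2)[:,:,::-1])
for n,c in(("top",t),("scene",s)):
    P=cloud(c)
    for nm,f in(("blue",blue),("red",red)):
        for ct,k,m in blobs(f(c)):
            p=P[m&(c["depth"]>0)]
            if len(p): print(n,nm,ct,k,np.median(p,0).round(3),p.min(0).round(3),p.max(0).round(3))
E
```

```text
top blue [279.9 190.8] 424 [0.61  0.059 0.169] [0.515 0.041 0.023] [0.667 0.09  0.237]
top blue [396.3 261.5] 309 [ 0.402 -0.288  0.028] [ 0.331 -0.326  0.018] [ 0.465 -0.246  0.095]
top red [508.7 151.6] 762 [ 0.736 -0.653  0.056] [ 0.666 -0.708  0.033] [ 0.812 -0.602  0.066]
top red [339.3 154.6] 23 [ 0.688 -0.109  0.24 ] [ 0.683 -0.118  0.206] [ 0.693 -0.101  0.248]
top red [416.7 161.1] 102 [ 0.695 -0.347  0.123] [ 0.686 -0.398  0.11 ] [ 0.706 -0.296  0.131]
top red [274.1 165.4] 19 [0.661 0.069 0.241] [0.658 0.064 0.233] [0.665 0.075 0.247]
top red [396.2 181.4] 22 [ 0.644 -0.289  0.081] [ 0.642 -0.304  0.06 ] [ 0.648 -0.276  0.093]
top red [428.9 185. ] 28 [ 0.631 -0.39   0.08 ] [ 0.627 -0.413  0.05 ] [ 0.634 -0.375  0.095]
scene blue [471.7  51.1] 1920 [-1.422 -0.645 -0.405] [-1.715 -0.845 -0.59 ] [-0.114  0.008  0.369]
scene blue [587.9 111.5] 2342 [-1.375  0.048 -0.465] [-1.643 -0.065 -0.597] [0.18  0.327 0.578]
scene blue [280.9 218.4] 602 [ 0.404 -0.286  0.026] [ 0.33  -0.331  0.002] [ 0.472 -0.246  0.094]
scene blue [334.2 299.6] 687 [0.578 0.059 0.169] [0.517 0.035 0.143] [0.661 0.089 0.225]
scene red [102.8 220.2] 1120 [ 0.746 -0.644  0.055] [ 0.668 -0.707  0.007] [ 0.818 -0.602  0.067]
scene red [189.7 233.5] 6 [ 0.634 -0.387  0.09 ] [ 0.63  -0.399  0.088] [ 0.636 -0.379  0.096]
scene red [178.2 251. ] 193 [ 0.7   -0.341  0.123] [ 0.688 -0.401  0.093] [ 0.71  -0.294  0.13 ]
scene red [210.7 256.5] 6 [ 0.648 -0.288  0.091] [ 0.644 -0.3    0.084] [ 0.651 -0.28   0.1  ]
scene red [308.8 307.6] 5 [0.664 0.065 0.249] [0.658 0.06  0.24 ] [0.685 0.09  0.302]
```

View pics/c1.png

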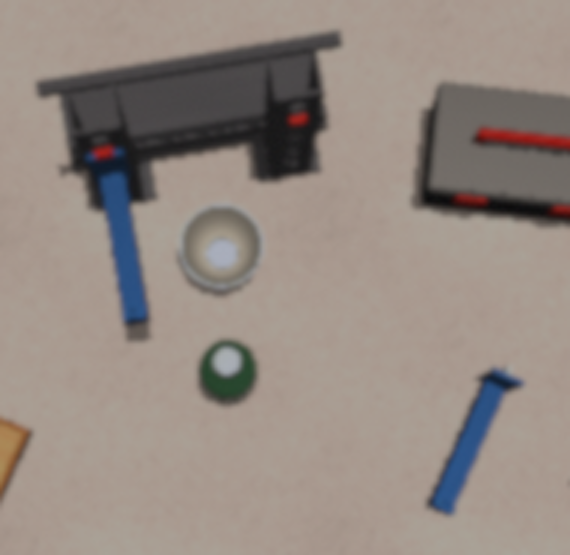

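View pics/c2.png

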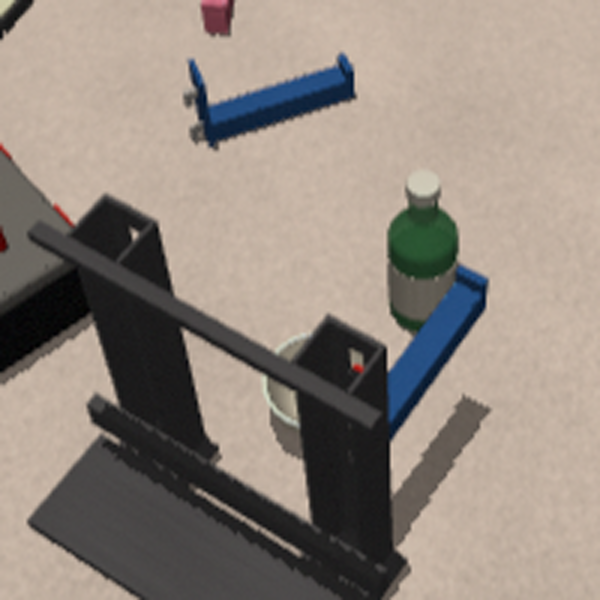

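```bash
cat >m.py <<'E'
from h import *
import sys
def rect(p):
    r=cv2.minAreaRect((p[:,:2]*1000).astype(np.float32));b=cv2.boxPoints(r)
    return np.round(r[0],1),np.round(r[1],1),round(r[2],1)
def sel(c,m,z0,z1,box=None):
    p=cloud(c)[m&(c["depth"]>0)];k=(p[:,2]>z0)&(p[:,2]<z1)
    if box: k&=(p[:,0]>box[0])&(p[:,0]<box[1])&(p[:,1]>box[2])&(p[:,1]<box[3])
    return p[k]
E
python3 - <<'E'
from m import *
for n in("top0.npz","scene0.npz"):
    c=load(n);b=blue(c)>0;al=np.ones_like(b);print(n)
    print("loose arm",rect(sel(c,b,.023,.033,(.3,.5,-.35,-.2))))
    print("loose plate",rect(sel(c,b,.05,.096,(.3,.5,-.35,-.2))))
    p=sel(c,b,.163,.173,(.5,.7,0,.12));print("fit arm",rect(p))
    for bx in((.6,.8,0,.15),(.6,.8,-.2,-.05)):
        p=sel(c,al,.293,.305,bx);print("post top",len(p),rect(p))
    p=sel(c,al,.285,.305,(.6,.85,-.2,.2)); 
    h=cv2.cvtColor(c["color"],cv2.COLOR_RGB2HSV);w=cv2.inRange(h,(8,90,60),(22,255,255))>0
    p=sel(c,w,.012,.032,(.3,.6,.15,.45));print("rim",len(p),rect(p))
    p=sel(c,w,.078,.095,(.3,.6,.15,.45));print("handle",len(p),rect(p),np.median(p[:,2]))
    p=sel(c,al,.16,.18,(.4,.55,-.1,.0));print("bottle top",len(p),rect(p))
    p=sel(c,al,.045,.06,(.5,.65,-.1,.03));print("bowl rim",len(p),rect(p))
    p=sel(c,al,.09,.1,(.5,.8,-.5,-.2));print("toolbox",len(p),rect(p))
E
```

```text
top0.npz
loose arm (array([ 398.2, -287.1]), array([ 19.5, 136.3]), 64.4)
loose plate (array([ 459.3, -316.8]), array([20.8,  2.5]), 65.0)
fit arm (array([587.6,  59.7]), array([145.4,  29.7]), 6.7)
post top 306 (array([692.6,  57.2]), array([ 54.5, 122.4]), 8.6)
post top 267 (array([ 716.5, -100.8]), array([54.9, 96.7]), 8.2)
rim 718 (array([425.8, 307.6]), array([251.7, 109.9]), 64.7)
handle 217 (array([425.9, 306.9]), array([119.9,  16.3]), 64.7) 0.08605614506057978
bottle top 69 (array([474.1, -38.7]), array([25.6, 23.2]), 87.2)
bowl rim 154 (array([607.2, -33.9]), array([84.3, 85.4]), 89.2)
toolbox 1905 (array([ 694.1, -347.7]), array([193.5, 119. ]), 82.0)
scene0.npz
loose arm (array([ 398.1, -288.2]), array([ 26.9, 147.7]), 65.5)
loose plate (array([ 464.1, -317.5]), array([30.2,  5.1]), 67.5)
fit arm (array([583.8,  55.9]), array([128.5,  24.3]), 8.7)
post top 684 (array([692.6,  56.4]), array([ 55.4, 120.8]), 8.9)
post top 515 (array([ 716.8, -101.8]), array([ 54.4, 100. ]), 8.0)
rim 1323 (array([427.1, 305.7]), array([251. , 113.9]), 64.7)
handle 379 (array([427.5, 305.8]), array([120.2,  17.9]), 64.5) 0.08665693742242293
bottle top 124 (array([475.7, -38.7]), array([26.3, 26.1]), 82.2)
bowl rim 122 (array([575.7, -51.7]), array([151.,  60.]), 2.9)
toolbox 2366 (array([ 697.1, -350.3]), array([197.7, 114.4]), 82.2)
```

```bash
python3 - <<'E'
from m import *
for n in("top0.npz","scene0.npz"):
    c=load(n);al=np.ones((480,640),bool);print(n)
    p=sel(c,al,.294,.305,(.6,.85,-.2,.2))[:,:2]*1000
    # crossbar: between posts and beyond; yaw by PCA of points between posts
    d0=np.deg2rad(8.6)
    for it in range(2):
        R=np.array([[np.cos(d0),np.sin(d0)],[-np.sin(d0),np.cos(d0)]]);q=(p-[660,-20])@R.T
        mid=(np.abs(q[:,1])<62);k=np.polyfit(q[mid,1],q[mid,0],1)
        d0-=np.arctan(k[0])
    print("yaw",np.rad2deg(d0),mid.sum())
    d0=np.deg2rad(8.6);R=np.array([[np.cos(d0),np.sin(d0)],[-np.sin(d0),np.cos(d0)]]);q=p@R.T
    H,e=np.histogram(q[:,0],np.arange(600,800,4));print("x",[(int(a),int(b)) for a,b in zip(e,H) if b])
    H,e=np.histogram(q[q[:,0]<(R@[716,-101])[0]-8,1],np.arange(-300,100,4));print("y",[(int(a),int(b)) for a,b in zip(e,H) if b])
    # fitted arm
    b=blue(c)>0;a=sel(c,b,.163,.173,(.5,.7,0,.12))[:,:2]*1000@R.T
    x=a[:,0];l=x.min();print("arm x",np.percentile(x,[0,2,98,100]).round(1))
    for u in range(int(l)+10,int(x.max())-10,20):
        s=a[(x>=u)&(x<u+20),1];print(u,s.min().round(1),s.max().round(1))
    for f in red,:
        for ct,kk,m in blobs(f(c)):
            pp=sel(c,m,.225,.25,(.6,.75,-.2,.1))
            if len(pp)>3: print("red",(pp[:,:2]*1000@R.T).mean(0).round(1),pp[:,2].min().round(3),pp[:,2].max().round(3))
E
```

```text
top0.npz
yaw 8.710042433691386 232
x [(664, 29), (668, 43), (672, 8), (676, 7), (680, 10), (684, 10), (688, 5), (692, 7), (696, 6), (700, 7), (704, 71), (708, 159), (712, 151), (716, 132), (720, 9)]
y [(-236, 1), (-232, 10), (-228, 3), (-224, 4), (-220, 4), (-216, 3), (-212, 3), (-208, 3), (-204, 5), (-200, 1), (-196, 4), (-192, 9), (-56, 2), (-52, 7), (-48, 4), (-44, 2), (-40, 4), (-36, 2), (-32, 6), (-28, 2), (-24, 4), (-20, 3), (-16, 3), (-12, 10)]
arm x [516.9 528.8 661.6 663. ]
526 -39.9 -21.3
546 -39.2 -21.7
566 -39.3 -21.3
586 -39.7 -21.3
606 -39.7 -21.4
626 -42.4 -18.9
646 -46.1 -16.3
red [ 663.7 -210.6] 0.226 0.248
red [663.6 -30.3] 0.233 0.247
scene0.npz
yaw 8.646154098728026 444
x [(664, 27), (668, 120), (672, 24), (676, 26), (680, 23), (684, 20), (688, 24), (692, 22), (696, 26), (700, 22), (704, 49), (708, 253), (712, 259), (716, 377), (720, 62)]
y [(-236, 14), (-232, 13), (-228, 6), (-224, 4), (-220, 7), (-216, 7), (-212, 5), (-208, 6), (-204, 7), (-200, 4), (-196, 10), (-192, 20), (-56, 15), (-52, 15), (-48, 9), (-44, 6), (-40, 6), (-36, 7), (-32, 10), (-28, 8), (-24, 9), (-20, 7), (-16, 11), (-12, 16)]
arm x [521.4 524.2 641.6 649.8]
531 -43.0 -20.0
551 -42.9 -20.8
571 -44.2 -20.2
591 -42.2 -20.2
611 -42.6 -20.0
631 -33.4 -19.9
```

```bash
cat >g.py <<'E'
import sys,numpy as np
from plant import robot
from scipy.spatial.transform import Rotation as Ro
def pose():
    s=robot.read_state();R=Ro.from_rotvec(s["orientation"]).as_matrix();return s,R,s["tool_pos"]+R[:,2]*.167
def go(*goals):
    "goals: (x,y,z,psi) of grasp point in mm/deg; prints turn about tool z, then shift in turned tool axes"
    s,R,g=pose();g=g*1000;psi=np.rad2deg(np.arctan2(R[1,1],R[0,1]))
    print("t %.2f grasp %s psi %.2f tilt(x,y of tool z) %s F %s open %.1f q %s"%(s["t"],g.round(1),psi,R[:2,2].round(4),s["force"].round(1),s["opening"]*1000,s["q"].round(2)))
    for x,y,z,p in goals:
        a=np.deg2rad(p);d=np.array([x,y,z])-g
        tx=-np.sin(a)*d[0]+np.cos(a)*d[1];ty=np.cos(a)*d[0]+np.sin(a)*d[1]
        print("turn z %.1f  shift x %.1f y %.1f z %.1f"%((psi-p+180)%360-180,tx,ty,-d[2]));g=np.array([x,y,z]);psi=p
E
python3 -c "
from g import *
go((430,120,260,65),(415,-295.4,260,65),(415,-295.4,22,65))"
```

```text
t 0.10 grasp [223.9 556.1 236.8] psi 68.07 tilt(x,y of tool z) [-0.0007 -0.0015] F [-0.9 -0.5 -0.4] open 93.1 q [ 1.1   0.13  1.49 -0.    1.52 -0.09]
turn z 3.1  shift x -371.1 y -308.2 z -23.2
turn z 0.0  shift x -162.0 y -382.8 z -0.0
turn z 0.0  shift x 0.0 y 0.0 z 238.0
```

>>> drive_tool:
  moves: [93, -31, -26, -5, 0, 0, 3.1, 93, -31, -26, -5, 0, 0, 0, 93, -31, -26, -5, 0, 0, 0, 93, -31, -26, -5, 0, 0, 0, 93, -31, -26, -3, 0, 0, 0, 93, -31, -26, 0, 0, 0, 0, 93, -31, -26, 0, 0, 0, 0, 93, -31, -26, 0, 0, 0, 0]

```text
t: 0.9
tool_pos: [0.3629, 0.2626, 0.4275]
orientation: [-0.68, -3.067, 0.0]
force: [1.4, 0.2, 0.5]
opening: 0.0931
gripper_force: 0.0
```

>>> drive_tool:
  moves: [80, -31, -26, 0, 0, 0, 0, 80, -31, -26, 0, 0, 0, 0, 80, -31, -26, 0, 0, 0, 0, 80, -31, -26, 0, 0, 0, 0, 80, -16, -38, 0, 0, 0, 0, 80, -16, -38, 0, 0, 0, 0, 80, -16, -38, 0, 0, 0, 0, 80, -16, -38, 0, 0, 0, 0]

```text
t: 1.7
tool_pos: [0.4242, -0.0489, 0.4274]
orientation: [-0.681, -3.067, -0.0]
force: [-0.6, -0.2, -0.6]
opening: 0.0801
gripper_force: 0.0
```

>>> drive_tool:
  moves: [60, -16, -38, 0, 0, 0, 0, 60, -16, -38, 0, 0, 0, 0, 60, -16, -38, 0, 0, 0, 0, 60, -16, -38, 0, 0, 0, 0, 60, -16, -38, 0, 0, 0, 0, 60, 0, 0, 0, 0, 0, 0, 60, 0, 0, 0, 0, 0, 0]

```text
t: 2.4
tool_pos: [0.4165, -0.2541, 0.427]
orientation: [-0.684, -3.065, -0.001]
force: [0.2, 0.5, 0.6]
opening: 0.0597
gripper_force: 0.0
```

```bash
python3 -c "
from g import *
go((415,-295.4,110,65),(415,-295.4,22,65))"
```

```text
t 2.40 grasp [ 416.3 -253.9  260. ] psi 64.84 tilt(x,y of tool z) [-0.0012  0.0012] F [0.2 0.5 0.6] open 59.7 q [-0.65 -0.18  1.76  0.    1.57 -1.78]
turn z -0.2  shift x -16.4 y -38.2 z 150.0
turn z 0.0  shift x 0.0 y 0.0 z 88.0
```

>>> drive_tool:
  moves: [60, -16.4, -38.2, 0, 0, 0, -0.2, 60, 0, 0, 40, 0, 0, 0, 60, 0, 0, 40, 0, 0, 0, 60, 0, 0, 40, 0, 0, 0, 60, 0, 0, 40, 0, 0, 0, 60, 0, 0, 40, 0, 0, 0, 60, 0, 0, 15, 0, 0, 0, 60, 0, 0, 0, 0, 0, 0]

```text
t: 3.2
tool_pos: [0.4148, -0.2931, 0.2105]
orientation: [-0.673, -3.064, -0.004]
force: [0.3, -1.3, -0.6]
opening: 0.06
gripper_force: 0.0
```

```bash
python3 -c "
from g import *
go((415,-295.4,24,65))
import cv2
c=robot.read_camera('scene')
cv2.imwrite('pics/d1.png',cv2.resize(c['color'][130:280,200:400],None,fx=3,fy=3)[:,:,::-1])"
```

```text
t 3.20 grasp [ 414.2 -292.5   43.5] psi 65.23 tilt(x,y of tool z) [-0.0039  0.0036] F [ 0.3 -1.3 -0.6] open 60.0 q [-0.72  0.07  1.92  0.    1.15 -1.85]
turn z 0.2  shift x -1.9 y -2.3 z 19.5
```

View pics/d1.png

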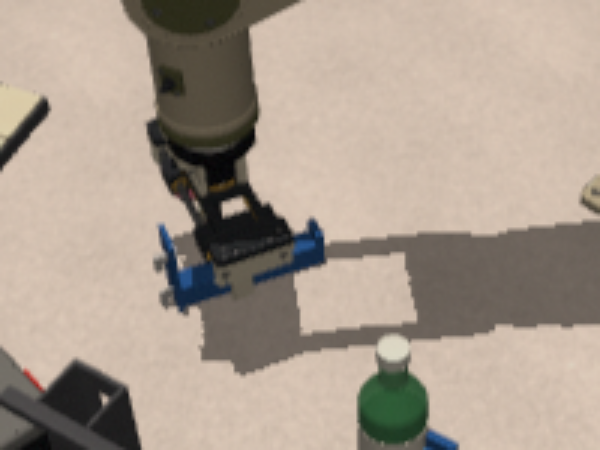

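The picture shows the fingers straddling the blue arm (≈ (245,270) in the crop), with the claws at left, (160,265) and (167,300). I'll lower and grip.

>>> drive_tool:
  moves: [60, -2, -2, 10, 0, 0, 0, 60, 0, 0, 9, 0, 0, 0, 60, 0, 0, 0, 0, 0, 0, 20, 0, 0, 0, 0, 0, 0, 15, 0, 0, 0, 0, 0, 0, 15, 0, 0, 0, 0, 0, 0, 15, 0, 0, 0, 0, 0, 0, 15, 0, 0, 0, 0, 0, 0]
  grip_force: 50

```text
t: 4.05
tool_pos: [0.4166, -0.2977, 0.194]
orientation: [0.675, 3.068, -0.001]
force: [-0.7, -1.3, -0.1]
opening: 0.0244
gripper_force: 0.6
```

```bash
python3 -c "
from g import *
go((415,-295.4,24,65))"
```

```text
t 4.05 grasp [ 416.6 -297.8   27. ] psi 65.17 tilt(x,y of tool z) [ 0.0002 -0.0005] F [-0.7 -1.3 -0.1] open 24.4 q [-0.72  0.11  1.92 -0.    1.11 -1.86]
turn z 0.2  shift x 2.5 y 1.5 z 3.0
```

>>> drive_tool:
  moves: [15, 0, 0, 0, 0, 0, 0, 15, 0, 0, 0, 0, 0, 0, 15, 0, 0, -20, 0, 0, 0, 15, 0, 0, -40, 0, 0, 0, 15, 0, 0, -40, 0, 0, 0, 15, 0, 0, -40, 0, 0, 0, 15, 0, 0, -40, 0, 0, 0, 15, 0, 0, 0, 0, 0, 0]

```text
t: 4.85
tool_pos: [0.4177, -0.2985, 0.3804]
orientation: [0.673, 3.059, -0.008]
force: [0.9, -0.5, -1.5]
opening: 0.0236
gripper_force: 50.0
```

>>> drive_tool:
  moves: [15, 0, 0, 0, 0, 0, -7, 15, 0, 0, 0, 0, 0, -7, 15, 0, 0, 0, 0, 0, -7, 15, 0, 0, 0, 0, 0, -7, 15, 0, 0, 0, 0, 0, -5.5, 15, 0, 0, 0, 0, 0, 0]

```text
t: 5.45
tool_pos: [0.4163, -0.2972, 0.3723]
orientation: [0.24, -3.131, -0.003]
force: [0.1, 0.5, -2.4]
opening: 0.0236
gripper_force: 50.0
```

```bash
python3 -c "
from g import *
go((594,-124,205,98.65))"
```

```text
t 5.45 grasp [ 416.  -297.   205.3] psi 98.76 tilt(x,y of tool z) [-0.0015  0.0015] F [ 0.1  0.5 -2.4] open 23.6 q [-0.72 -0.09  1.77  0.    1.46 -2.44]
turn z 0.1  shift x -202.0 y 144.3 z 0.3
```

>>> drive_tool:
  moves: [15, -20, 14, 0, 0, 0, 0, 15, -34, 24, 0, 0, 0, 0, 15, -34, 24, 0, 0, 0, 0, 15, -34, 24, 0, 0, 0, 0, 15, -34, 24, 0, 0, 0, 0, 15, -32, 24, 0, 0, 0, 0, 15, -14, 10, 0, 0, 0, 0, 15, 0, 0, 0, 0, 0, 0]

```text
t: 6.25
tool_pos: [0.5955, -0.1229, 0.3726]
orientation: [0.238, -3.131, -0.001]
force: [-0.1, 0.1, -2.4]
opening: 0.0235
gripper_force: 50.0
```

```bash
python3 - <<'E'
from g import *
from m import *
a=np.deg2rad(8.65);Rr=np.array([[np.cos(a),np.sin(a)],[-np.sin(a),np.cos(a)]])
go((594,-124,205,98.65));s,R,g=pose();g=g*1000
print("grasp in rack-bare",(Rr@(g[:2]-[691.1,-109.2])).round(1))
for n in("top","scene"):
    c=robot.read_camera(n);np.savez(n+"1.npz",**c);b=blue(c)>0
    for z0,z1 in((.165,.225),(.23,.28)):
        p=sel(c,b,z0,z1,(.4,.7,-.22,-.04));q=np.c_[(p[:,:2]*1000-[691.1,-109.2])@Rr.T,p[:,2]*1000]
        print(n,len(q),q.min(0).round(1),q.max(0).round(1),np.median(q,0).round(1))
        if len(q)>20:print(rect(p))
c=robot.read_camera("scene");cv2.imwrite('pics/d2.png',cv2.resize(c['color'][170:370,190:390],None,fx=3,fy=3)[:,:,::-1])
E
```

```text
t 6.25 grasp [ 595.3 -122.8  205.6] psi 98.71 tilt(x,y of tool z) [-0.0012  0.0008] F [-0.1  0.1 -2.4] open 23.5 q [-0.29  0.17  1.5   0.    1.47 -2.01]
turn z 0.1  shift x 1.4 y -1.0 z 0.6
grasp in rack-bare [-96.8   1. ]
top 175 [-193.8   -5.6  198.3] [-114.1   13.1  224. ] [-152.9    3.2  207.1]
(array([ 538.4, -128.6]), array([79.6, 18.5]), 7.6)Traceback (most recent call last):
  File "<stdin>", line 10, in <module>
    return umr_minimum(a, axis, None, out, keepdims, initial, where)
ValueError: zero-size array to reduction operation minimum which has no identity
```

```bash
cat >rk.py <<'E'
from g import *
from m import *
a=np.deg2rad(8.65);Rr=np.array([[np.cos(a),np.sin(a)],[-np.sin(a),np.cos(a)]])
SEAT=np.array([691.1,-109.2])
def rack(p): return np.c_[(p[:,:2]*1000-SEAT)@Rr.T,p[:,2]*1000]
def snap(n):
    c=robot.read_camera(n);np.savez(n+"1.npz",**c);return c
def br(c):
    b=blue(c)>0;p=sel(c,b,.13,.28,(.48,.72,-.22,-.04));q=rack(p)
    for u in range(-210,20,20):
        s=q[(q[:,0]>=u)&(q[:,0]<u+20)]
        if len(s)>3:print(u,len(s),"y",s[:,1].min().round(1),s[:,1].max().round(1),"z",s[:,2].min().round(1),np.median(s[:,2]).round(1),s[:,2].max().round(1))
    return q
E
python3 - <<'E'
from rk import *
for n in("top","scene"):
    c=snap(n);print(n);br(c)
cv2.imwrite('pics/d2.png',cv2.resize(c['color'][170:370,190:390],None,fx=3,fy=3)[:,:,::-1])
E
```

```text
top
-210 11 y -5.1 11.6 z 217.3 220.2 224.1
-190 41 y -7.1 11.0 z 198.2 206.8 223.9
-170 47 y -5.3 12.6 z 201.9 206.9 211.5
-150 46 y -6.4 11.9 z 200.5 206.6 212.2
-130 35 y -7.0 10.8 z 202.6 206.9 212.4
scene
-210 15 y -9.8 11.3 z 217.7 220.9 223.4
-190 15 y -9.3 10.8 z 212.5 217.7 223.0
-170 4 y 3.1 3.7 z 207.8 208.6 209.3
-110 29 y -12.0 6.9 z 204.4 207.8 211.3
-90 101 y -11.1 11.1 z 182.9 206.3 211.1
-70 58 y -0.5 16.0 z 183.0 204.3 259.0
-50 226 y -18.5 15.9 z 181.6 235.4 271.9
```

View pics/d2.png

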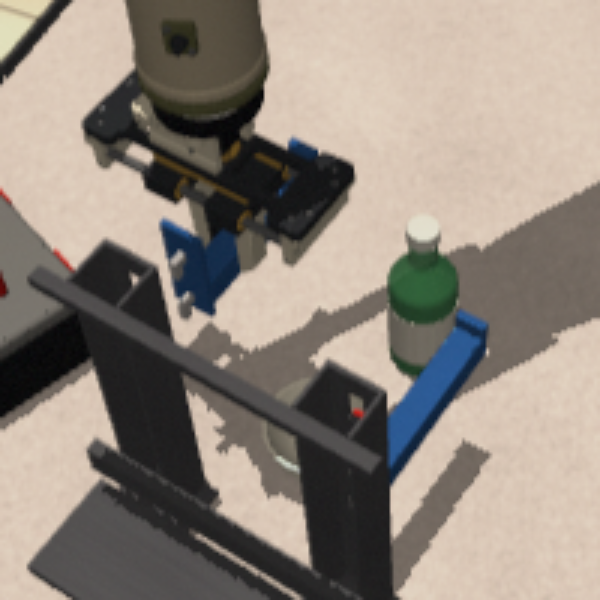

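Bracket is held level and facing the bare post (claws at (180,265) and (187,303)). Lower to 15 mm above home and approach.

>>> drive_tool:
  moves: [15, 0, -0.8, 12, 0, 0, 0, 15, 0, 0, 11, 0, 0, 0, 15, 0, 0, 0, 0, 0, 0, 15, -10, 0, 0, 0, 0, 0, 15, -10, 0, 0, 0, 0, 0, 15, -8, 0, 0, 0, 0, 0, 15, 0, 0, 0, 0, 0, 0]

```text
t: 7.1
tool_pos: [0.6236, -0.121, 0.3511]
orientation: [-0.238, 3.131, -0.0]
force: [-0.8, 0.7, -1.6]
opening: 0.0234
gripper_force: 50.0
```

```bash
python3 - <<'E'
from rk import *
go();s,R,g=pose();print("grasp rack",rack(g[None]).round(1))
for n in("top","scene"):
    c=snap(n);print(n);br(c)
E
```

```text
t 7.10 grasp [ 623.8 -121.   184.1] psi 98.70 tilt(x,y of tool z) [ 0.0011 -0.0001] F [-0.8  0.7 -1.6] open 23.4 q [-0.27  0.25  1.45  0.    1.44 -2.  ]
grasp rack [[-68.3  -1.6 184.1]]
top
-170 32 y -8.4 10.1 z 180.0 193.9 203.6
-150 40 y -6.7 10.1 z 180.4 184.5 191.1
-130 43 y -7.5 10.1 z 178.3 184.6 190.8
-110 48 y -8.3 13.8 z 178.9 185.4 257.4
-90 10 y -6.8 5.8 z 179.3 183.9 188.4
scene
-170 44 y -11.7 10.5 z 185.0 194.8 201.2
-130 6 y 2.4 5.9 z 183.1 185.6 188.1
-70 79 y -14.2 10.4 z 162.2 185.2 189.0
-50 87 y -12.0 10.6 z 161.5 184.1 188.3
-30 123 y -0.4 16.2 z 160.9 211.4 249.6
```

>>> drive_tool:
  moves: [15, -4, 0, 0, 0, 0, 0, 15, -4, 0, 0, 0, 0, 0, 15, 0, 0, 0, 0, 0, 0]

```text
t: 7.5
tool_pos: [0.6306, -0.12, 0.3508]
orientation: [-0.238, 3.132, -0.0]
force: [0.1, 0.2, -1.1]
opening: 0.0238
gripper_force: 50.0
```

>>> drive_tool:
  moves: [15, -3, 0, 0, 0, 0, 0, 15, -3, 0, 0, 0, 0, 0, 15, 0, 0, 0, 0, 0, 0]

```text
t: 7.8
tool_pos: [0.6361, -0.1193, 0.3505]
orientation: [0.237, -3.131, -0.0]
force: [-4.9, -1.0, -0.7]
opening: 0.0237
gripper_force: 50.0
```

```bash
python3 - <<'E'
from rk import *
go();s,R,g=pose();print("grasp rack",rack(g[None]).round(1))
E
```

```text
t 7.80 grasp [ 635.9 -119.3  183.5] psi 98.66 tilt(x,y of tool z) [-0.0012 -0.    ] F [-4.9 -1.  -0.7] open 23.7 q [-0.26  0.29  1.41 -0.    1.45 -1.99]
grasp rack [[-56.1  -1.7 183.5]]
```

>>> drive_tool:
  moves: [15, -2, 0, 0, 0, 0, 0, 15, -2, 0, 0, 0, 0, 0, 15, 0, 0, 0, 0, 0, 0]

```text
t: 8.1
tool_pos: [0.6399, -0.1187, 0.3504]
orientation: [0.237, -3.131, -0.0]
force: [-5.9, -0.7, -1.1]
opening: 0.0236
gripper_force: 50.0
```

```bash
python3 - <<'E'
from rk import *
go();s,R,g=pose();print("grasp rack",rack(g[None]).round(1))
E
```

```text
t 8.10 grasp [ 639.6 -118.7  183.4] psi 98.66 tilt(x,y of tool z) [-0.0015 -0.    ] F [-5.9 -0.7 -1.1] open 23.6 q [-0.26  0.3   1.4  -0.    1.45 -1.98]
grasp rack [[-52.3  -1.7 183.4]]
```

>>> drive_tool:
  moves: [15, -1.5, 0, 0, 0, 0, 0, 15, -1, 0, 0, 0, 0, 0, 15, 0, 0, 0, 0, 0, 0]

```text
t: 8.4
tool_pos: [0.6411, -0.1187, 0.3503]
orientation: [0.236, -3.127, -0.0]
force: [-17.7, -1.8, 4.9]
opening: 0.0236
gripper_force: 50.0
```

>>> drive_tool:
  moves: [15, 1, 0, 3, 0, 0, 0, 15, 0, 0, 4, 0, 0, 0, 15, 0, 0, 4, 0, 0, 0, 15, 0, 0, 0, 0, 0, 0]

```text
t: 8.8
tool_pos: [0.6408, -0.1188, 0.3396]
orientation: [0.236, -3.13, 0.0]
force: [-9.5, -2.0, 0.8]
opening: 0.0236
gripper_force: 50.0
```

>>> drive_tool:
  moves: [15, 0, 0, 3, 0, 0, 0, 15, 0, 0, 2, 0, 0, 0, 15, 0, 0, 0, 0, 0, 0]

```text
t: 9.1
tool_pos: [0.6408, -0.1189, 0.3375]
orientation: [0.237, -3.131, 0.002]
force: [-20.1, -0.2, 15.8]
opening: 0.0239
gripper_force: 50.0
```

```bash
python3 - <<'E'
from rk import *
go();s,R,g=pose();print("grasp rack",rack(g[None]).round(1))
for n in("top","scene"):
    c=snap(n);print(n);br(c)
    for ct,k,m in blobs(red(c),1):
        p=sel(c,m,.2,.26,(.64,.72,-.16,.12))
        if len(p):print("red",ct,k,rack(p).mean(0).round(1))
E
```

```text
t 9.10 grasp [ 640.6 -119.1  170.5] psi 98.64 tilt(x,y of tool z) [-0.0014 -0.0011] F [-20.1  -0.2  15.8] open 23.9 q [-0.26  0.31  1.41 -0.    1.43 -1.98]
grasp rack [[-51.4  -2.2 170.5]]
top
-150 38 y -9.2 8.1 z 157.5 163.6 179.9
-130 40 y -7.3 9.8 z 161.5 164.8 172.3
-110 44 y -8.6 8.6 z 162.8 167.4 172.8
-90 45 y -9.5 13.3 z 163.8 168.8 247.3
-70 8 y -7.5 3.8 z 166.4 171.0 173.6
red [274.  165.3] 18 [ -3.2 181.2 241.3]
scene
-150 41 y -13.3 8.4 z 161.2 172.6 177.7
-110 5 y -0.0 3.6 z 166.1 167.0 169.3
-90 5 y 48.6 62.8 z 275.2 279.2 279.4
-50 86 y -12.5 61.0 z 149.2 173.6 279.9
-30 40 y -2.0 14.5 z 155.9 175.9 238.4
-10 15 y 10.9 15.2 z 202.0 221.2 242.3
red [309.  307.5] 6 [ -2.7 175.5 246.5]
```

>>> drive_tool:
  moves: [15, 0.5, 0, -2, 0, 0, 0, 15, 0, 0, -3, 0, 0, 0, 15, 0, 0, -3, 0, 0, 0, 15, 0, 0, 0, 0, 0, 0]
  grip_force: 60

```text
t: 9.6
tool_pos: [0.6407, -0.1185, 0.3424]
orientation: [0.237, -3.131, -0.001]
force: [-6.6, -1.7, -0.8]
opening: 0.0231
gripper_force: 60.0
```

```bash
cat >>rk.py <<'E'
def arm(c,n):
    "fit arm top line: height at plate (x=0) and slope"
    b=blue(c)>0;q=rack(sel(c,b,.13,.28,(.48,.72,-.15,-.04)));k=(q[:,0]<-65)&(q[:,0]>-140)&(np.abs(q[:,1])<10)&(q[:,2]<205)
    q2=q[k]
    for _ in range(4):
        f=np.polyfit(q2[:,0],q2[:,2],1);r=q2[:,2]-np.polyval(f,q2[:,0]);q2=q2[np.abs(r)<max(2.5,1.5*r.std())]
    print(n,"arm top at x=0: %.1f slope deg %.1f lipfront x %.1f y %.1f n %d"%(f[1],np.rad2deg(np.arctan(f[0])),np.percentile(q[:,0],1),np.median(q2[:,1]),len(q2)))
def plate(c):
    b=blue(c)>0;q=rack(sel(c,b,.19,.28,(.6,.72,-.15,-.06)));q=q[(q[:,0]>-60)]
    for z in range(190,262,8):
        s=q[(q[:,2]>=z)&(q[:,2]<z+8)]
        if len(s)>2:print("plate z",z,len(s),"x %.1f..%.1f"%(s[:,0].min(),s[:,0].max()))
E
python3 - <<'E'
from rk import *
go();s,R,g=pose();print("grasp rack",rack(g[None]).round(1))
c=snap("top");arm(c,"top");c=snap("scene");plate(c)
cv2.imwrite('pics/d3.png',cv2.resize(c['color'][220:360,205:345],None,fx=4,fy=4)[:,:,::-1])
E
```

```text
t 9.60 grasp [ 640.4 -118.4  175.4] psi 98.66 tilt(x,y of tool z) [-0.0018  0.0002] F [-6.6 -1.7 -0.8] open 23.1 q [-0.26  0.3   1.4  -0.    1.44 -1.98]
grasp rack [[-51.5  -1.5 175.4]]
top arm top at x=0: 181.7 slope deg 5.3 lipfront x -148.2 y 0.1 n 92
plate z 206 7 x -10.5..-5.7
plate z 222 5 x -10.6..-6.6
plate z 238 7 x -11.3..-7.4
```

View pics/d3.png

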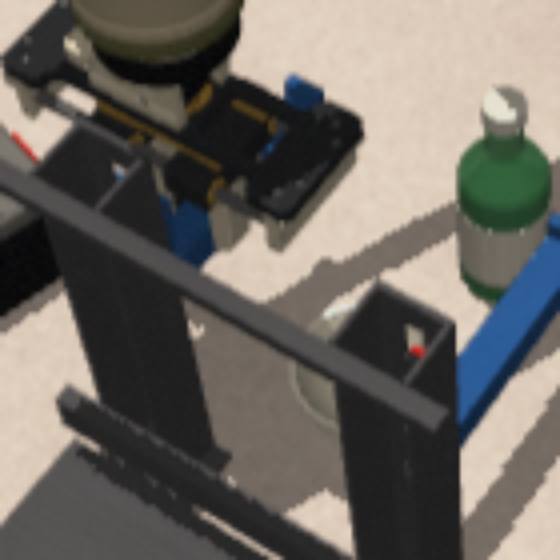

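>>> drive_tool:
  moves: [15, -3.3, 0, -2, 0, 1.3, 0, 15, -3.8, 0, -2, 0, 1.3, 0, 15, -3.8, 0, -2, 0, 1.3, 0, 15, -3.8, 0, -1, 0, 1.3, 0, 15, 0, 0, 0, 0, 0, 0]

```text
t: 10.2
tool_pos: [0.6564, -0.116, 0.349]
orientation: [0.231, -3.04, 0.011]
force: [-5.7, -0.3, -4.0]
opening: 0.0231
gripper_force: 60.0
```

```bash
python3 - <<'E'
from rk import *
go();s,R,g=pose();print("grasp rack",rack(g[None]).round(1),"x tool in world",R[:,0].round(3))
c=snap("top");arm(c,"top");c=snap("scene");plate(c)
E
```

```text
t 10.20 grasp [ 641.1 -118.4  182.7] psi 98.69 tilt(x,y of tool z) [-0.0916 -0.0139] F [-5.7 -0.3 -4. ] open 23.1 q [-0.24  0.38  1.3  -0.04  1.55 -1.96]
grasp rack [[-50.8  -1.5 182.7]] x tool in world [-0.984 -0.15   0.093]
top arm top at x=0: 188.3 slope deg 2.9 lipfront x -122.4 y 0.1 n 71
```

```bash
python3 - <<'E'
from rk import *
for n in("top","scene"):
    c=load(n+"1.npz");print(n);br(c)
E
```

```text
top
-130 23 y -8.6 9.4 z 178.2 182.5 188.2
-110 42 y -7.9 9.5 z 177.8 184.0 190.6
-90 45 y -6.5 11.0 z 177.9 184.3 193.0
-70 25 y -8.7 7.2 z 177.3 183.8 187.8
scene
-150 85 y -13.0 9.6 z 177.3 186.4 201.6
-130 6 y -6.7 5.2 z 182.0 184.4 186.5
-110 10 y 1.2 4.5 z 181.5 184.8 188.0
-50 62 y -13.5 10.4 z 159.8 183.6 188.9
-30 55 y -8.7 11.1 z 162.4 183.8 189.8
```

>>> drive_tool:
  moves: [15, -1.2, 0, -0.1, 0, 0, 0, 15, -1, 0, -0.1, 0, 0, 0, 15, 0, 0, 0, 0, 0, 0]

```text
t: 10.6
tool_pos: [0.6578, -0.1159, 0.3489]
orientation: [0.23, -3.04, 0.01]
force: [-9.2, -1.6, -3.0]
opening: 0.0238
gripper_force: 60.0
```

```bash
python3 - <<'E'
from rk import *
go();s,R,g=pose();print("grasp rack",rack(g[None]).round(1),s["wrist_torque"].round(2))
E
```

```text
t 10.60 grasp [ 642.3 -118.2  182.7] psi 98.66 tilt(x,y of tool z) [-0.0925 -0.0136] F [-9.2 -1.6 -3. ] open 23.8 q [-0.24  0.39  1.29 -0.04  1.55 -1.96]
grasp rack [[-49.6  -1.5 182.7]] [-0.05  1.23  0.01]
```

>>> drive_tool:
  moves: [15, -0.8, 0, 3, 0, 0, 0, 15, -0.3, 0, 3, 0, 0, 0, 15, 0, 0, 0, 0, 0, 0]

```text
t: 10.9
tool_pos: [0.658, -0.1161, 0.3443]
orientation: [0.23, -3.04, 0.011]
force: [-15.2, -0.7, 4.2]
opening: 0.0235
gripper_force: 60.1
```

```bash
python3 - <<'E'
from rk import *
go();s,R,g=pose();print("grasp rack",rack(g[None]).round(1),s["wrist_torque"].round(2))
for n in("top","scene"):
    c=snap(n);print(n);br(c)
E
```

```text
t 10.90 grasp [ 642.6 -118.5  178.1] psi 98.65 tilt(x,y of tool z) [-0.0922 -0.0144] F [-15.2  -0.7   4.2] open 23.5 q [-0.24  0.39  1.3  -0.04  1.54 -1.96]
grasp rack [[-49.3  -1.9 178.1]] [-0.11  2.09 -0.03]
top
-130 16 y -10.2 6.6 z 170.7 178.3 182.0
-110 40 y -7.4 8.8 z 171.8 178.0 185.2
-90 47 y -7.6 15.0 z 172.4 178.5 260.7
-70 29 y -8.9 7.0 z 172.1 178.4 184.3
scene
-150 84 y -12.7 9.3 z 169.2 178.8 192.0
-130 8 y -10.6 2.3 z 175.6 178.6 180.0
-110 10 y 0.3 4.9 z 176.6 178.2 180.5
-50 50 y -12.7 9.7 z 157.1 179.5 184.4
-30 50 y -8.8 10.5 z 160.2 180.2 185.1
-10 4 y 13.5 15.4 z 209.6 222.5 231.2
```

>>> drive_tool:
  moves: [15, -0.2, 0, 2, 0, 0, 0, 15, -0.2, 0, 2, 0, 0, 0, 15, 0, 0, 0, 0, 0, 0]

```text
t: 11.3
tool_pos: [0.658, -0.1163, 0.3408]
orientation: [0.229, -3.04, 0.012]
force: [-16.1, -1.5, 7.6]
opening: 0.0235
gripper_force: 60.3
```

```bash
python3 - <<'E'
from rk import *
go();s,R,g=pose();print("grasp rack",rack(g[None]).round(1),s["wrist_torque"].round(2))
for n in("top","scene"):
    c=snap(n);print(n);br(c)
E
```

```text
t 11.30 grasp [ 642.6 -118.8  174.5] psi 98.64 tilt(x,y of tool z) [-0.092  -0.0147] F [-16.1  -1.5   7.6] open 23.5 q [-0.24  0.39  1.3  -0.04  1.54 -1.96]
grasp rack [[-49.3  -2.2 174.5]] [-0.24  2.3  -0.06]
top
-130 12 y -8.0 3.4 z 169.1 173.1 176.7
-110 41 y -7.8 9.0 z 168.2 174.6 179.8
-90 43 y -8.1 9.8 z 168.8 174.6 182.4
-70 31 y -9.0 7.7 z 171.3 174.4 179.7
scene
-150 87 y -13.7 9.4 z 167.3 176.5 189.4
-130 9 y -10.0 3.2 z 172.0 175.3 175.8
-110 11 y -0.4 5.2 z 172.4 174.9 177.2
-50 48 y -10.3 9.9 z 153.2 176.7 180.9
-30 45 y -7.4 9.2 z 154.5 176.8 182.1
-10 4 y 11.7 22.2 z 206.1 220.6 243.1
```

>>> drive_tool:
  moves: [15, -2.4, 0, 1.5, 0, 1, 0, 15, 0.2, 0, 2, 0, 0, 0, 15, -0.2, 0, 2, 0, 0, 0, 15, 0, 0, 0, 0, 0, 0]

```text
t: 11.8
tool_pos: [0.6606, -0.1158, 0.3347]
orientation: [0.229, -3.025, 0.014]
force: [-8.6, -1.3, 3.3]
opening: 0.0236
gripper_force: 60.1
```

```bash
python3 - <<'E'
from rk import *
go();s,R,g=pose();print("grasp rack",rack(g[None]).round(1),s["wrist_torque"].round(2))
for n in("top","scene"):
    c=snap(n);print(n);br(c)
E
```

```text
t 11.80 grasp [ 642.9 -118.6  168.7] psi 98.65 tilt(x,y of tool z) [-0.1064 -0.0171] F [-8.6 -1.3  3.3] open 23.6 q [-0.24  0.41  1.29 -0.04  1.54 -1.96]
grasp rack [[-49.1  -2.1 168.7]] [-0.16  0.93 -0.03]
top
-110 37 y -9.1 8.7 z 165.0 168.7 174.6
-90 44 y -8.5 13.9 z 162.0 169.0 245.7
-70 33 y -10.0 8.7 z 164.0 169.6 179.4
scene
-150 88 y -14.2 9.4 z 157.1 171.0 184.8
-130 16 y -8.1 4.9 z 166.3 169.1 173.8
-110 10 y 1.2 6.7 z 166.2 169.6 172.5
-90 5 y 3.6 65.8 z 171.3 260.4 279.6
-50 44 y -13.2 61.7 z 146.4 170.0 278.7
-30 39 y -8.7 60.7 z 156.5 171.9 276.3
```

>>> drive_tool:
  moves: [15, -0.2, 0, 1.5, 0, 0, 0, 15, -0.2, 0, 1.5, 0, 0, 0, 15, 0, 0, 0, 0, 0, 0]

```text
t: 12.2
tool_pos: [0.6608, -0.1157, 0.3316]
orientation: [0.229, -3.025, 0.014]
force: [-6.5, -0.9, 2.0]
opening: 0.0237
gripper_force: 60.0
```

```bash
python3 - <<'E'
from rk import *
go();s,R,g=pose();print("grasp rack",rack(g[None]).round(1),s["wrist_torque"].round(2))
for n in("top","scene"):
    c=snap(n);print(n);br(c)
    for ct,k,m in blobs(red(c),1):
        p=sel(c,m,.2,.26,(.64,.72,-.16,.12))
        if len(p):print("red",ct,k,rack(p).mean(0).round(1))
E
```

```text
t 12.20 grasp [ 643.  -118.6  165.6] psi 98.66 tilt(x,y of tool z) [-0.1063 -0.0171] F [-6.5 -0.9  2. ] open 23.7 q [-0.24  0.41  1.29 -0.04  1.54 -1.96]
grasp rack [[-48.9  -2.  165.6]] [-0.16  1.06 -0.06]
top
-110 32 y -6.7 9.0 z 161.1 166.6 174.1
-90 42 y -8.1 8.7 z 162.1 167.1 173.1
-70 36 y -10.0 10.0 z 161.5 167.7 173.1
red [274.  165.3] 18 [ -3.5 181.2 242.5]
scene
-150 90 y -12.3 9.5 z 156.1 168.8 182.0
-130 20 y -11.4 7.4 z 165.0 167.2 171.6
-110 9 y 1.8 7.4 z 163.0 168.9 170.7
-90 5 y 4.4 72.0 z 166.9 171.5 275.7
-50 44 y -11.2 61.2 z 145.7 167.5 273.4
-30 31 y -9.6 10.1 z 153.9 168.5 172.0
red [308.8 307.6] 5 [ -1.8 175.5 247.5]
```

>>> drive_tool:
  moves: [15, -0.2, 0, 1.5, 0, 0, 0, 15, -0.2, 0, 1.5, 0, 0, 0, 15, 0, 0, 0, 0, 0, 0]

```text
t: 12.6
tool_pos: [0.6607, -0.1158, 0.3309]
orientation: [0.229, -3.026, 0.014]
force: [-14.3, -0.7, 14.6]
opening: 0.0238
gripper_force: 60.2
```

```bash
python3 - <<'E'
from rk import *
go();s,R,g=pose();print("grasp rack",rack(g[None]).round(1),s["wrist_torque"].round(2))
for n in("top","scene"):
    c=snap(n);print(n);br(c)
    b=blue(c)>0;q=rack(sel(c,b,.163,.173,(.5,.7,0.02,.12)));print("fitted",np.median(q,0).round(1))
E
```

```text
t 12.60 grasp [ 643.  -118.7  164.9] psi 98.66 tilt(x,y of tool z) [-0.106  -0.0175] F [-14.3  -0.7  14.6] open 23.8 q [-0.24  0.41  1.29 -0.04  1.54 -1.96]
grasp rack [[-49.   -2.1 164.9]] [ 0.07  2.26 -0.03]
top
-110 35 y -8.9 9.0 z 159.3 166.5 172.8
-90 41 y -8.7 8.3 z 159.3 165.7 170.2
-70 39 y -9.8 9.8 z 159.2 166.8 171.5
fitted [-66.  180.8 168.1]
scene
-150 84 y -16.0 9.6 z 156.1 167.5 181.9
-130 21 y -11.0 5.4 z 163.9 166.3 171.1
-110 10 y 2.5 5.6 z 165.4 166.5 169.9
-90 4 y 3.8 65.2 z 165.7 212.4 275.6
-50 40 y -11.2 61.3 z 140.5 166.4 273.6
-30 31 y -9.7 9.9 z 156.1 168.3 171.4
fitted [-85.5 181.1 168.9]
```

>>> drive_tool:
  moves: [15, 0.3, 0, 1.5, 0, 0, 0, 15, 0, 0, 1, 0, 0, 0, 15, 0, 0, 0, 0, 0, 0]

```text
t: 13.0
tool_pos: [0.6603, -0.1158, 0.3307]
orientation: [0.229, -3.028, 0.015]
force: [-20.5, 0.9, 23.6]
opening: 0.0238
gripper_force: 60.8
```

>>> drive_tool:
  moves: [15, 0.5, 0, -2.5, 0, 0, 0, 50, 0, 0, 0, 0, 0, 0, 50, 0, 0, 0, 0, 0, 0, 50, 0, 0, 0, 0, 0, 0, 50, 0, 0, 0, 0, 0, 0]

```text
t: 13.5
tool_pos: [0.6599, -0.1155, 0.3271]
orientation: [0.23, -3.025, 0.012]
force: [-0.0, 0.1, 0.3]
opening: 0.0489
gripper_force: 0.0
```

>>> drive_tool:
  moves: [50, 20, 0, -10, 0, 0, 0, 50, 5, 0, -20, 0, -3, 0, 50, 5, 0, -30, 0, -3.2, 0, 50, 0, 0, -50, 0, 0, 0, 50, 0, 0, -50, 0, 0, 0, 50, 30, 40, 0, 0, 0, 0, 50, 30, 40, 0, 0, 0, 0, 50, 30, 40, 0, 0, 0, 0]

```text
t: 14.3
tool_pos: [0.5271, -0.0135, 0.4902]
orientation: [-0.236, 3.132, 0.0]
force: [1.2, 0.7, 0.9]
opening: 0.0497
gripper_force: 0.0
```

```bash
python3 - <<'E'
from rk import *
go((427,306,260,-25.3))
for n in("top","scene"):
    c=snap(n);print(n);br(c);arm(c,n)
    for ct,k,m in blobs(red(c),1):
        p=sel(c,m,.2,.26,(.64,.72,-.16,.12))
        if len(p):print("red",ct,k,rack(p).mean(0).round(1))
    if n=="top":cv2.imwrite('pics/d4.png',cv2.resize(c['color'][110:290,240:420],None,fx=3,fy=3,interpolation=2)[:,:,::-1])
E
```

```text
t 14.30 grasp [527.2 -13.5 323.2] psi 98.62 tilt(x,y of tool z) [0.0006 0.0002] F [1.2 0.7 0.9] open 49.7 q [-0.12 -0.09  1.55  0.    1.67 -1.84]
turn z 123.9  shift x 246.0 y -227.2 z 63.2
top
-150 38 y -9.4 9.6 z 160.2 167.6 181.7
-130 33 y -8.6 6.0 z 160.5 164.9 171.1
-110 36 y -9.2 5.6 z 160.7 165.1 174.5
-90 35 y -9.0 5.5 z 162.3 165.9 173.6
-70 41 y -9.3 10.1 z 159.5 166.0 174.5
-50 47 y -11.5 10.5 z 160.0 167.8 173.0
-30 56 y -11.5 11.0 z 144.0 166.4 175.4
-10 49 y -17.7 8.2 z 160.1 189.4 234.3
top arm top at x=0: 168.8 slope deg 2.0 lipfront x -149.1 y -2.0 n 81
red [338.8 154.1] 13 [ -2.9   1.3 242.6]
scene
-150 114 y -14.6 10.8 z 141.7 166.0 181.4
-130 96 y -13.4 10.4 z 140.1 164.3 169.9
-110 97 y -13.6 10.4 z 141.2 165.7 170.2
-90 100 y -12.6 10.3 z 141.4 165.4 171.0
-70 108 y -12.7 10.3 z 141.4 166.4 172.0
-50 101 y -11.3 10.4 z 143.9 166.7 172.4
-30 32 y -6.0 9.9 z 154.5 167.9 172.3
scene arm top at x=0: 168.4 slope deg 1.3 lipfront x -146.5 y -0.2 n 194
red [308.8 307.6] 5 [ -2.8 174.7 245.2]
```

View pics/d4.png

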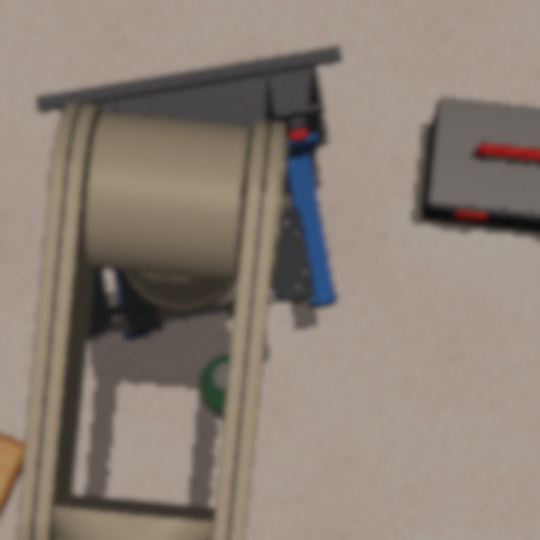

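>>> drive_tool:
  moves: [60, 0, 0, 0, 0, 0, 8.3, 60, 0, 0, 0, 0, 0, 8.3, 60, 0, 0, 0, 0, 0, 8.3, 60, 0, 0, 0, 0, 0, 8.3, 60, 0, 0, 0, 0, 0, 8.3, 60, 0, 0, 0, 0, 0, 8.3, 60, 0, 0, 0, 0, 0, 8.3, 60, 0, 0, 0, 0, 0, 8.3]

```text
t: 15.2
tool_pos: [0.5285, -0.0147, 0.49]
orientation: [1.525, 2.747, -0.0]
force: [0.2, 0.2, 1.1]
opening: 0.0599
gripper_force: 0.0
```

>>> drive_tool:
  moves: [60, 0, 0, 0, 0, 0, 8.3, 60, 0, 0, 0, 0, 0, 8.3, 60, 0, 0, 0, 0, 0, 8.3, 60, 0, 0, 0, 0, 0, 8.3, 60, 0, 0, 0, 0, 0, 8.3, 60, 0, 0, 0, 0, 0, 8.3, 60, 0, 0, 0, 0, 0, 7.7, 60, 0, 0, 0, 0, 0, 0]

```text
t: 16.0
tool_pos: [0.5285, -0.0146, 0.49]
orientation: [2.655, 1.679, -0.0]
force: [-0.3, 0.3, 0.7]
opening: 0.0599
gripper_force: 0.0
```

```bash
python3 - <<'E'
from rk import *
go((427,306,200,-25.3),(427,306,80,-25.3))
E
```

```text
t 16.00 grasp [528.5 -14.7 323. ] psi -25.37 tilt(x,y of tool z) [-0.0001 -0.0001] F [-0.3  0.3  0.7] open 59.9 q [-0.12 -0.08  1.55 -0.    1.67  0.32]
turn z -0.1  shift x 246.5 y -228.8 z 123.0
turn z 0.0  shift x 0.0 y 0.0 z 120.0
```

>>> drive_tool:
  moves: [60, 20, -18, 0, 0, 0, 0, 60, 32, -30, 0, 0, 0, 0, 60, 32, -30, 0, 0, 0, 0, 60, 32, -30, 0, 0, 0, 0, 60, 32, -30, 10, 0, 0, 0, 60, 32, -30, 20, 0, 0, 0, 60, 32, -30, 20, 0, 0, 0, 60, 30, -26, 30, 0, 0, 0]

```text
t: 16.8
tool_pos: [0.4282, 0.3021, 0.4111]
orientation: [2.649, 1.689, 0.006]
force: [0.5, 0.2, 0.1]
opening: 0.0602
gripper_force: 0.0
```

>>> drive_tool:
  moves: [60, 4.5, -5, 40, 0, 0, 0, 60, 0, 0, 40, 0, 0, 0, 60, 0, 0, 0, 0, 0, 0]

```text
t: 17.1
tool_pos: [0.4238, 0.3056, 0.3237]
orientation: [-2.649, -1.689, 0.017]
force: [-1.1, -1.1, -1.0]
opening: 0.0597
gripper_force: 0.0
```

```bash
python3 - <<'E'
from rk import *
go((427,306,80,-25.3))
E
```

```text
t 17.10 grasp [422.2 304.6 156.7] psi -24.95 tilt(x,y of tool z) [-0.0096 -0.0057] F [-1.1 -1.1 -1. ] open 59.7 q [ 0.53 -0.02  1.79 -0.    1.38  0.96]
turn z 0.3  shift x 3.3 y 3.7 z 76.7
```

>>> drive_tool:
  moves: [60, 0, 0, 20, 0, 0, 0, 60, 0, 0, 20, 0, 0, 0, 60, 0, 0, 0, 0, 0, 0, 60, 0, 0, 0, 0, 0, 0]

```text
t: 17.5
tool_pos: [0.4267, 0.3063, 0.292]
orientation: [2.652, 1.684, 0.002]
force: [0.9, 0.1, 0.4]
opening: 0.0598
gripper_force: 0.0
```

```bash
python3 - <<'E'
from rk import *
go((427,306,80,-25.3))
E
```

```text
t 17.50 grasp [426.9 306.4 125. ] psi -25.18 tilt(x,y of tool z) [0.0011 0.0006] F [0.9 0.1 0.4] open 59.8 q [ 0.52  0.01  1.82 -0.    1.31  0.96]
turn z 0.1  shift x -0.3 y 0.3 z 45.0
```

>>> drive_tool:
  moves: [60, 0, 0, 20, 0, 0, 0, 60, 0, 0, 20, 0, 0, 0, 60, 0, 0, 6, 0, 0, 0, 60, 0, 0, 0, 0, 0, 0, 10, 0, 0, 0, 0, 0, 0, 10, 0, 0, 0, 0, 0, 0, 10, 0, 0, 0, 0, 0, 0, 10, 0, 0, 0, 0, 0, 0]
  grip_force: 50

```text
t: 18.3
tool_pos: [0.4262, 0.3064, 0.2449]
orientation: [2.653, 1.683, 0.002]
force: [-0.1, 0.2, -0.4]
opening: 0.0325
gripper_force: 0.0
```

>>> drive_tool:
  moves: [10, 0, 0, 0, 0, 0, 0, 10, 0, 0, 0, 0, 0, 0, 10, 0, 0, 0, 0, 0, 0, 10, 0, 0, -15, 0, 0, 0, 10, 0, 0, -30, 0, 0, 0, 10, 0, 0, -40, 0, 0, 0, 10, 0, 0, -40, 0, 0, 0, 10, 0, 0, 0, 0, 0, 0]

```text
t: 19.1
tool_pos: [0.4275, 0.3071, 0.3769]
orientation: [2.653, 1.682, 0.017]
force: [0.8, 0.6, -2.6]
opening: 0.0156
gripper_force: 50.0
```

```bash
python3 - <<'E'
from rk import *
go((605.5,-31.1,330,8.65))
E
```

```text
t 19.10 grasp [429.1 308.  209.9] psi -25.24 tilt(x,y of tool z) [0.0097 0.0054] F [ 0.8  0.6 -2.6] open 15.6 q [ 0.53 -0.06  1.73 -0.    1.46  0.97]
turn z -33.9  shift x -361.8 y 123.4 z -120.1
```

>>> drive_tool:
  moves: [10, 0, 0, -20, 0, 0, 0, 10, 0, 0, -30, 0, 0, -6, 10, 0, 0, -30, 0, 0, -7, 10, 0, 0, -30, 0, 0, -7, 10, 0, 0, -15, 0, 0, -7, 10, 0, 0, 0, 0, 0, -6.9, 10, 0, 0, 0, 0, 0, 0, 10, 0, 0, 0, 0, 0, 0]

```text
t: 19.9
tool_pos: [0.4258, 0.3061, 0.4928]
orientation: [-2.051, -2.379, 0.004]
force: [0.2, 0.3, -4.3]
opening: 0.0159
gripper_force: 50.0
```

>>> drive_tool:
  moves: [10, -15, 5, 0, 0, 0, 0, 10, -30, 10, 0, 0, 0, 0, 10, -38, 13, 0, 0, 0, 0, 10, -38, 13, 0, 0, 0, 0, 10, -38, 13, 0, 0, 0, 0, 10, -38, 13, 0, 0, 0, 0, 10, -38, 13, 0, 0, 0, 0, 10, -38, 13, 0, 0, 0, 0]

```text
t: 20.7
tool_pos: [0.5594, 0.0488, 0.4929]
orientation: [-2.05, -2.378, 0.002]
force: [1.1, 0.8, -4.3]
opening: 0.0154
gripper_force: 50.0
```

>>> drive_tool:
  moves: [10, -38, 13, 0, 0, 0, 0, 10, -30, 10, 0, 0, 0, 0, 10, -15, 5, 0, 0, 0, 0, 10, 0, 0, 0, 0, 0, 0, 10, 0, 0, 0, 0, 0, 0]

```text
t: 21.2
tool_pos: [0.5991, -0.027, 0.4933]
orientation: [-2.048, -2.38, 0.001]
force: [-0.8, 0.6, -5.0]
opening: 0.0157
gripper_force: 50.0
```

```bash
python3 - <<'E'
from rk import *
go((605.5,-31.1,300,8.65))
h=np.array
for n in("top","scene"):
    c=snap(n);hs=cv2.cvtColor(c["color"],cv2.COLOR_RGB2HSV);w=cv2.inRange(hs,(8,90,60),(22,255,255))>0
    p=sel(c,w,.225,.31,(.4,.8,-.25,.2));q=rack(p)
    print(n,len(q),"z",np.percentile(q[:,2],[5,50,95]).round(1),rect(np.c_[q[:,:2]/1000]))
    A=np.c_[q[:,:2],np.ones(len(q))];k=q[:,2]<290
    print(np.percentile(q[k],[1,99],axis=0).round(1).tolist())
cv2.imwrite('pics/d5.png',cv2.resize(c['color'][130:430,150:450],None,fx=2,fy=2)[:,:,::-1])
E
```

```text
t 21.20 grasp [598.8 -26.9 326.3] psi 8.58 tilt(x,y of tool z) [-0.0018  0.0009] F [-0.8  0.6 -5. ] open 15.7 q [-0.13  0.11  1.35  0.    1.68 -0.28]
turn z -0.1  shift x -5.2 y 6.0 z 26.3
top 1725 z [253.4 258.1 274.2] (array([-78.6,  86.9]), array([111.1, 230.9]), 0.2)
[[-133.0, -27.0, 251.5], [-25.2, 196.9, 276.7]]
scene 4355 z [255.8 259.6 275.9] (array([-67.5,  94.7]), array([251.6, 135.1]), 89.7)
[[-130.1, -26.5, 252.2], [-22.0, 219.7, 277.4]]
```

View pics/d5.png

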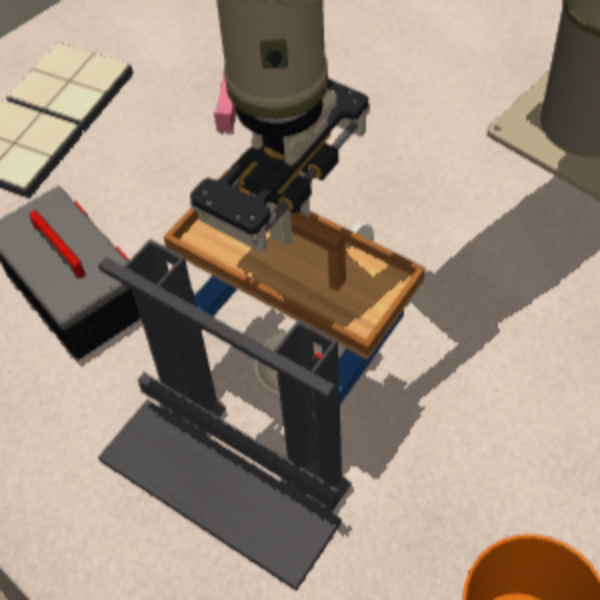

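>>> drive_tool:
  moves: [10, -5, 6, 0, 0, 0, -0.1, 10, 0, 0, 20, 0, 0, 0, 10, 0, 0, 20, 0, 0, 0, 10, 0, 0, 15, 0, 0, 0, 10, 0, 0, 10, 0, 0, 0, 10, 0, 0, 0, 0, 0, 0]

```text
t: 21.9
tool_pos: [0.6056, -0.0311, 0.4273]
orientation: [-2.043, -2.383, 0.003]
force: [-0.6, 0.2, -4.9]
opening: 0.0156
gripper_force: 50.0
```

```bash
cat >>rk.py <<'E'
def tray(z0,z1):
    for n in("top","scene"):
        c=snap(n);hs=cv2.cvtColor(c["color"],cv2.COLOR_RGB2HSV);w=cv2.inRange(hs,(8,90,60),(22,255,255))>0
        q=rack(sel(c,w,z0,z1,(.4,.8,-.25,.2)))
        print(n,"z",np.percentile(q[:,2],[5,50,95]).round(1),np.percentile(q,[1,99],axis=0).round(1).tolist())
        f=q[np.abs(q[:,2]-np.median(q[:,2]))<6]
        print("floor tilt deg x,y",np.rad2deg(np.linalg.lstsq(np.c_[f[:,:2],np.ones(len(f))],f[:,2],rcond=None)[0][:2]).round(2),rect(q/1000))
    s,R,g=pose();print("grasp rack",rack(g[None]).round(1),s["force"].round(1),s["t"])
E
python3 - <<'E'
from rk import *
tray(.165,.225)
E
```

```text
top z [187.  192.  208.2] [[-127.4, -32.1, 185.2], [-19.0, 191.1, 211.4]]
floor tilt deg x,y [-0.51 -0.02] (array([-68.2,  82.6]), array([121.3, 231.8]), 0.8)
scene z [190.8 194.6 210.6] [[-125.1, -31.4, 187.4], [-16.1, 213.7, 213.5]]
floor tilt deg x,y [0.04 0.05] (array([-64.4,  88.7]), array([251.3, 127.3]), 89.9)
grasp rack [[-72.3  89.8 262.8]] [ 0.1  0.2 -4.9] 22.0
```

>>> drive_tool:
  moves: [10, 0, 0, 7, 0, 0, 0, 10, 0, 0, 5, 0, 0, 0, 10, 0, 0, 3, 0, 0, 0, 10, 0, 0, 0, 0, 0, 0]

```text
t: 22.4
tool_pos: [0.6058, -0.0314, 0.4135]
orientation: [-2.045, -2.384, 0.001]
force: [-1.6, -1.5, -5.6]
opening: 0.0156
gripper_force: 50.0
```

>>> drive_tool:
  moves: [10, 0, 0, 1.5, 0, 0, 0, 10, 0, 0, 1, 0, 0, 0, 10, 0, 0, 0, 0, 0, 0]

```text
t: 22.7
tool_pos: [0.606, -0.0315, 0.4121]
orientation: [2.045, 2.384, 0.0]
force: [0.3, -0.3, -4.3]
opening: 0.0156
gripper_force: 50.0
```

>>> drive_tool:
  moves: [10, 0, 0, 1.5, 0, 0, 0, 10, 0, 0, 1, 0, 0, 0, 10, 0, 0, 0, 0, 0, 0]

```text
t: 23.0
tool_pos: [0.6058, -0.0315, 0.4119]
orientation: [2.044, 2.383, 0.002]
force: [-6.7, -0.2, 8.4]
opening: 0.0156
gripper_force: 50.0
```

```bash
python3 - <<'E'
from rk import *
tray(.165,.205)
E
```

```text
top z [171.6 176.6 192.7] [[-126.1, -32.5, 169.1], [-18.4, 189.9, 195.8]]
floor tilt deg x,y [-0.09  0.12] (array([-71.9,  81.2]), array([111.6, 229.8]), 0.7)
scene z [174.2 178.  194. ] [[-124.5, -32.1, 172.3], [-15.5, 213.6, 196.3]]
floor tilt deg x,y [0.01 0.16] (array([-71.4,  88.8]), array([251. , 113.7]), 89.8)
grasp rack [[-72.3  89.5 244.8]] [-6.2 -0.8  8.1] 23.1
```

>>> drive_tool:
  moves: [10, 0, 0, -1.5, 0, 0, 0, 16, 0, 0, 0, 0, 0, 0, 22, 0, 0, 0, 0, 0, 0, 45, 0, 0, 0, 0, 0, 0, 45, 0, 0, 0, 0, 0, 0, 45, 0, 0, 0, 0, 0, 0]
  grip_force: 10

```text
t: 23.7
tool_pos: [0.606, -0.0314, 0.4106]
orientation: [-2.045, -2.385, -0.0]
force: [-0.2, 1.1, -0.8]
opening: 0.0413
gripper_force: 0.0
```

>>> drive_tool:
  moves: [45, 0, 0, -10, 0, 0, 0, 45, 0, 0, -20, 0, 0, 0, 45, 0, 0, -40, 0, 0, 0, 45, 0, 0, -40, 0, 0, 0, 45, 20, -30, -20, 0, 0, 0, 45, 20, -40, 0, 0, 0, 0, 45, 20, -40, 0, 0, 0, 0, 45, 0, 0, 0, 0, 0, 0]

```text
t: 24.5
tool_pos: [0.4842, 0.0125, 0.542]
orientation: [2.043, 2.386, 0.001]
force: [0.6, 0.5, -0.1]
opening: 0.0451
gripper_force: 0.0
```

```bash
python3 - <<'E'
from rk import *
tray(.16,.205)
for n in("top","scene"):
    c=load(n+"1.npz")
    for ct,k,m in blobs(red(c),1):
        p=sel(c,m,.2,.26,(.64,.72,-.16,.12))
        if len(p):print(n,"red",ct,k,rack(p).mean(0).round(1))
    al=np.ones((480,640),bool);p=sel(c,al,.16,.18,(.44,.52,-.1,.0));print("bottle",len(p),p.mean(0).round(3) if len(p) else "")
cv2.imwrite('pics/d6.png',c['color'][100:460,100:560][:,:,::-1])
E
```

```text
top z [171.5 176.7 193.4] [[-126.0, -32.4, 169.6], [-17.7, 71.0, 196.6]]
floor tilt deg x,y [0.04 0.08] (array([-71.2,  20.2]), array([109.2, 112. ]), 89.2)
scene z [174.2 177.9 194. ] [[-125.0, -32.9, 172.6], [-15.9, 213.5, 197.5]]
floor tilt deg x,y [-0.07  0.02] (array([-71.2,  89. ]), array([113.4, 250.3]), 0.2)
grasp rack [[-182.9  149.8  375.1]] [0.1 0.1 0.4] 24.6
top red [338.8 154.1] 13 [ -3.    1.4 243. ]
top red [274.6 164.2] 5 [ -1.  179.  243.7]
bottle 24 [ 0.473 -0.046  0.174]
scene red [308.8 307.6] 5 [ -1.9 175.4 247.2]
bottle 122 [ 0.477 -0.038  0.173]
```

View pics/d6.png

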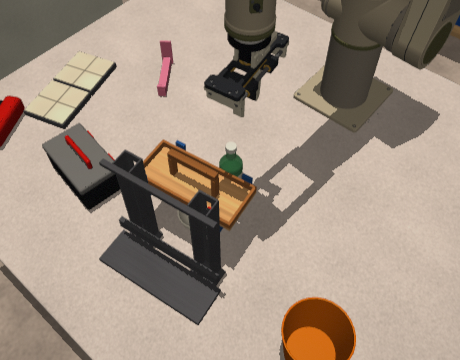

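The tray lies level across both brackets at (200,180), centred to within about 2 mm. The red catch is out, the bottle stands where it was, and the gripper is clear. I'll hand in.

```bash
python3 -c "
from plant import robot
print(robot.close_job())"
```

```text
the job is handed in; nothing more can be done
None
```

The blue bracket is hung fully home on the bare upright with its red catch out. The tray sits level, square and centred to about 2 mm across both brackets. The gripper is clear, and the job was handed in at about 25 s of the 64 s limit; no verdict was returned.

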